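Slacken the edge sander for a fresh belt

TASK

The tile-edge sander needs a new belt: swing the yellow-handled lock lever round until it clicks into its release notch, with the handle at the green mark (not past it). Then push the orange post of the sprung tension arm right back, past its ratchet click and up to or close to its end stop, and finish while still holding it there against the spring so that the catch is not carrying it. Leave the lever in its notch and do not disturb the jar, the bowl or the loose tile.

Things in the scene. Friction and masses are not known exactly. Their poses are not given: they have to be found in the camera images.
- sander: Fixed bench edge sander, belt off: grey box 320 (x) x 420 (y) x 50 mm high with a blue stripe. Origin: centre of its underside; x points away from the robot at yaw 0, y to the left. On its deck at the left: a fixed black drum (60 mm across, top at 110 mm, at x 0, y +165 mm), a platen and a blue motor cover (top 102 mm). The two handle posts (top 128 mm) are the tallest things.
- lock_lever (a joint): Lever angle, rad; grows clockwise seen from above. 0: handle points from the pivot along the sander's -x. Locked about there (red dot beside the handle): the tail blocks the tension arm. Starts at -0.25 to -0.03, stays where it is left. Release notch (sprung ball between two bumps) at 1.10, handle at the green mark; pulls in from 0.13 either side; the bumps take about 4 N at the handle. Travel -0.25 to 1.45.
- lever_grip (a point): Point on the axis of the lever's yellow upright round post: 18 mm diameter, from 68 to 128 mm above the table, 90 mm from the pivot. This point is at 108 mm, 20 mm below the post's top. The black bar under the post is 14 mm wide, its top at 70 mm. The lever is a flat bell crank: handle and tail at a right angle.
- lever_pivot (a point): Point on the lock lever's vertical pivot axis (108 mm above the table); the axis does not move on the sander.
- green_mark (a point): Green dot, 24 mm across, on the deck (50 mm above the table), in the direction of the lever handle when in the release notch, 122 mm from the lever's pivot.
- tension_arm (a joint): Arm angle, rad; grows clockwise seen from above, the post then moving to the sander's +y (left). 0, sprung rest: arm points from its pivot along the sander's -x. Spring at the post: about 4 N at 0, 11 N at the end stop, 0.42. A brass pawl clicks in at about 0.29 (2 N extra just before); let go, it holds the arm there. With the lever locked the arm stops at about 0.1.
- tension_grip (a point): Point on the axis of the orange upright round post at the arm's free end: 18 mm diameter, from 68 to 128 mm above the table, 160 mm from the arm's pivot. This point is at 108 mm, 20 mm below the post's top. The steel arm under it is 22 mm wide, top at 70 mm, and carries a black idler drum (52 mm across, top 111 mm) 85 mm from the pivot.
- tension_pivot (a point): Point on the tension arm's vertical pivot axis (108 mm above the table); the axis does not move on the sander.
- jar: Loose amber glass jar with a steel cap, 64 mm across, 85 mm high, standing on the table to the left of the sander. Origin at the centre of its underside. Leave alone.
- pot: Loose blue ceramic bowl, 70 mm across, 50 mm high, on the table to the right of the sander. Origin at the centre of its underside. Leave alone.
- tile: Loose turquoise tile 60 x 60 x 8 mm lying on the right front part of the sander's deck. Origin at the centre of its underside. Leave alone.

How it is judged:
By the outcome, as a careful person would: the job done as asked, in the order asked, and still so for the second after the job is handed in, while the arm keeps its last pose, push and grip.
It also fails if it takes over 51 s, if anything falls off the work surface, if the arm or the gripper's body presses on something with over 40 N, if the wrist force passes 120 N, or if a joint passes its speed limit or range.

ROBOT

A 6-joint arm with a two-finger parallel gripper is mounted at the origin on the work surface. World frame = base frame: x ahead of the robot, y to its left, z up, the work surface at z = 0. Lengths are in m, angles in rad, forces in N, time in s.
With the tool pointing down it reaches from about 0.35 to 0.975 m from the base axis. Payload 4.9 kg.
Tool frame: the origin (TCP) lies on the centre line of the jaws, within the pads' length; the fingertips stand 14 mm ahead of it and the grasp point (between the pads) lies 5 mm behind it; z points along the fingers, y is the line along which they close (so a half turn about z gives the same grasp; the last joint's range is limited). The gripper opens to 85 mm and grips with 20 to 120 N. Pads are 22 mm wide; open, the fingers measure 114 mm over their backs; the gripper's body (76 mm by 85 mm) begins 54 mm behind the grasp point. The pads swing forward as they close: fully open they stand 13 mm farther back than shut.
Start: joints at [-1.424, 0.053, 1.613, -0, 1.476, -0.119], TCP at [0.164, -0.603, 0.245] pointing down, gripper open.
Joint ranges: [-3.01, 3.01], [-1.01, 2.22], [0.06, 2.58], [-1.02, 4.17], [0.09, 2.62], [-3.14, 3.14]. Speed limits (rad/s): [2.57, 2.57, 3.14, 3.14, 3.14, 3.14].

INTERFACE

Orientations are given as a unit quaternion [w, x, y, z].
In Python, from plant import * gives the robot as it stands.
- The arm moves only by the tool send_rows, never from a script. Its argument "steps" is a list of rows, each an object with "translation": the shift along the tool's x, y, z in cm, a list of three; "delta_rot": the turn, a rotation vector about the tool's x, y, z in rad, a list of three; "jaw": the finger opening in cm, from 0 to 8.54. In form: [{"translation": [dx, dy, dz], "delta_rot": [rx, ry, rz], "jaw": jaw}, ...]. A call has exactly 8 rows; each row is the pose to reach, as a shift and turn from the pose commanded when the call began, along the tool's axes at that moment; what a row does not reach only later rows make up. A row lasts 1/10 s, in which the tool goes at most 50 mm and 8.59 degrees, less where a joint would pass 70% of its speed; a pose out of reach is approached as far as the arm can. A call with a gripper value outside its range is refused whole. The fingers move at their own pace and stop on an object; the grip force is fixed at half the most. Time passes only in rows, so rows that repeat a pose let the fingers close, or fill a call up. It gives the time, the measured TCP pose, the force, the opening and the grip force at its end, in the units of the state.
- state(): the state, without advancing time (a new reading comes with each control period).
- grab_frame(name): name is "side" or "top"; returns a dict with "pixels" (384x512x3 uint8, blue, green, red), "range_z" (384x512 float32, m along the optical axis (not along the pixel's ray), 0 where there is no reading), "fx", "fy", "cx", "cy" (pixels), "dist" ([k1, k2, p1, p2, k3] as OpenCV has them; the pictures are not rectified), "rvec" (rotation vector, rad) and "tvec" (3), from world to camera coordinates, as OpenCV has them. Camera axes: x right, y down, z forward; pixel columns grow to the right and rows downward; lengths in m; the calibration is good to about 2 mm. A picture is of the moment at which its call begins.
- job_done(): hands the job in; it is judged then, once.
The state is a dict: "time": time; "joint_pos": joint angles; "joint_vel": joint speeds; "joint_efforts": joint torques, N m; "tool_pos": TCP position; "tool_rot": TCP orientation; "contact_force": force on the tool from outside, world axes, zero at the start; "ft_torque": the same for the moment, N m; "gripper_width": opening from 0.0 (shut) to 1.0 (fully open); "grasp_force": force on a finger pad.
Only numpy, scipy, OpenCV 4.12 (cv2) and the standard library are available. Lean on these libraries where they do the work, as an engineer would, in place of code of your own. Each camera call takes 0.05 s, during which the arm holds its last target. There are 200 camera calls.

## Working session

There is one attempt and no reset: what is moved stays moved. The work goes in short steps, Python scripts to look and compute and a tool call to move; the robot and the scene stay as the last step left them, time stands still between calls to the robot, and variables do not carry over. Pictures are saved under pics/ and viewed, at most 10 in all, crops included, and the job is handed in when it is done.

Besides the shell and the picture viewer there is one more tool, called after ">>>" by a JSON object that holds its "api" and its "payload". send_rows: Moves the arm, as the interface text tells. Its arguments: {"type":"object","properties":{"steps":{"type":"array","items":{"type":"object","properties":{"translation":{"type":"array","items":{"type":"number"}},"delta_rot":{"type":"array","items":{"type":"number"}},"jaw":{"type":"number"}}}}},"required":["steps"]}

```bash
mkdir -p pics
cat > h.py <<'E'
from plant import *
import numpy as np, cv2
def pt(f,u,v,z):
    K=np.array([[f['fx'],0,f['cx']],[0,f['fy'],f['cy']],[0,0,1]])
    R=cv2.Rodrigues(np.array(f['rvec'],float))[0];t=np.array(f['tvec'],float).ravel()
    n=cv2.undistortPoints(np.array([[[u,v]]],float),K,np.array(f['dist'],float))[0,0]
    d=R.T@np.array([n[0],n[1],1]);c=-R.T@t
    return c+d*(z-c[2])/d[2]
def blobs(f,lo,hi,amin=15):
    m=cv2.inRange(cv2.cvtColor(f['pixels'],cv2.COLOR_BGR2HSV),lo,hi)
    n,_,s,c=cv2.connectedComponentsWithStats(m)
    return [(s[i].tolist(),c[i].round(1).tolist()) for i in range(1,n) if s[i][4]>=amin]
E
python3 - <<'E'
from h import *
print(state())
ims=[]
for n in("top","side"):
    f=grab_frame(n);ims.append(f['pixels'])
    cv2.imwrite(f'pics/{n}1.png',f['pixels'])
    for k,lo,hi in(("yel",(22,130,100),(33,255,255)),("or",(5,150,100),(18,255,255)),("gr",(45,100,60),(80,255,255)),("red",(0,150,80),(4,255,255)),("turq",(82,80,80),(98,255,255)),("blue",(99,120,60),(125,255,255))):
        print(n,k,blobs(f,lo,hi))
E
```

```text
{'time': 0.0, 'joint_pos': array([-1.42399596e+00,  5.33423152e-02,  1.61431558e+00, -3.03006521e-05,
        1.47604454e+00, -1.18999090e-01]), 'joint_vel': array([-0.00113446,  0.00276272, -0.00020501,  0.00017703, -0.00127384,
       -0.00158087]), 'joint_efforts': array([-4.09588138e-04, -3.93684626e+01, -3.70178068e+01, -2.85191772e-04,
        6.89215609e-03,  1.06054387e-06]), 'tool_pos': array([ 0.16407785, -0.60243969,  0.24405914]), 'tool_rot': array([-1.05458003e-03,  9.91181078e-01,  1.32510217e-01, -2.97425850e-05]), 'contact_force': array([ 0.07700303, -0.2772384 ,  0.28326943]), 'ft_torque': array([-0.05162421, -0.00738608, -0.01948038]), 'grasp_force': 0.0, 'gripper_width': 0.9956548390577802}
top yel [([212, 232, 8, 7, 39], [215.4, 234.6])]
top or [([14, 87, 193, 8, 1334], [111.1, 90.1]), ([208, 87, 275, 11, 1894], [339.2, 92.3]), ([10, 96, 207, 51, 7839], [117.1, 116.5]), ([218, 96, 260, 53, 10792], [342.2, 120.5]), ([467, 101, 28, 49, 860], [483.0, 130.3]), ([31, 145, 7, 7, 35], [33.9, 148.1]), ([3, 148, 36, 52, 743], [13.4, 181.4]), ([55, 148, 95, 53, 3541], [113.
[... 2210 characters left out ...]
7], [458.1, 302.0])]
side yel [([291, 208, 7, 18, 89], [294.1, 216.5])]
side or [([321, 68, 7, 8, 17], [324.4, 71.4]), ([316, 70, 16, 16, 69], [321.8, 80.1]), ([277, 177, 5, 16, 62], [278.6, 184.1]), ([247, 331, 27, 20, 241], [258.2, 342.6])]
side gr [([271, 258, 8, 7, 47], [274.3, 261.2])]
side red [([321, 0, 68, 63, 3082], [355.1, 28.4]), ([316, 66, 75, 24, 1388], [354.1, 77.4]), ([429, 362, 9, 22, 112], [433.1, 372.8]), ([445, 372, 11, 12, 68], [450.2, 378.2])]
side turq [([266, 170, 22, 16, 210], [275.6, 176.8]), ([293, 369, 23, 15, 223], [305.0, 377.9])]
side blue [([193, 92, 20, 14, 54], [202.2, 98.4]), ([230, 94, 20, 10, 89], [239.2, 98.4]), ([173, 212, 44, 48, 1355], [194.7, 236.6])]
```

View pics/top1.png

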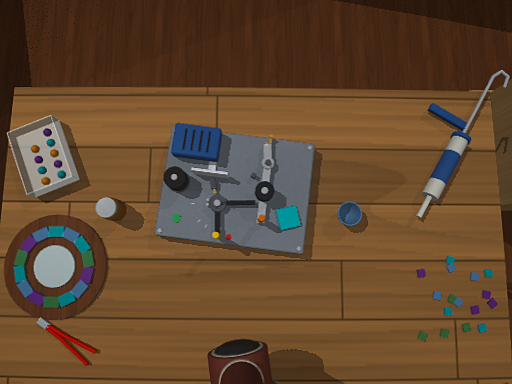

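View pics/side1.png

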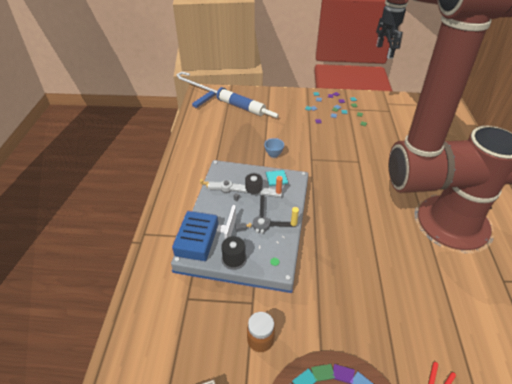

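The top view shows the lever pivot at about (217,203) with its yellow post at (215,235), the green mark at (176,218) and the orange post at (261,218). The tile is beside the orange post at (288,217). The side view shows the same layout: yellow (294,216), orange (278,184), green (274,261).

Run:
```python
from h import *
f=grab_frame("top");s=grab_frame("side")
R=cv2.Rodrigues(np.array(f['rvec'],float))[0];print("cam",-R.T@np.array(f['tvec']).ravel())
# sander deck edge via grey mask -> minAreaRect of deck
def P(n,g,u,v,z): 
    p=pt(g,u,v,z);print(n,p.round(4));return p
g=P("green top",f,176.1,217.7,.05);P("green side",s,274.3,261.2,.05)
P("yel top",f,215.4,234.6,.128);P("yel side z.1",s,294.1,216.5,.1); P("yel sidetop",s,294.5,208.5,.128)
P("or top",f,261.1,217.7,.128);P("or sidetop",s,279,177.5,.128)
P("hub",f,217,203,.08);P("tp",f,268,163,.08)
c=[P("bolt",f,u,v,.05) for u,v in((310,147),(300,249),(159,231))]
a=c[0]-c[1];b=c[2]-c[1];print("yaw",np.arctan2(a[1],a[0]),np.arctan2(-b[0],b[1]),np.linalg.norm(a),np.linalg.norm(b))
im=cv2.resize(f['pixels'][115:260,150:330],None,fx=4.4,fy=4,interpolation=cv2.INTER_CUBIC) if 0 else cv2.resize(f['pixels'][115:260,150:330],None,fx=4,fy=4,interpolation=cv2.INTER_CUBIC)
cv2.imwrite("pics/z1.png",im)
```

```text
cam [0.45627882 0.01259994 1.09446795]
green top [0.5386 0.2143 0.05  ]
green side [0.5394 0.2116 0.05  ]
yel top [0.4898 0.0966 0.128 ]
yel side z.1 [0.4916 0.0984 0.1   ]
yel sidetop [0.4926 0.0948 0.128 ]
or top [ 0.5342 -0.0208  0.128 ]
or sidetop [ 0.5365 -0.0222  0.128 ]
hub [0.5774 0.0981 0.08  ]
tp [ 0.6903 -0.0412  0.08  ]
bolt [ 0.7456 -0.164   0.05  ]
bolt [ 0.4544 -0.1317  0.05  ]
bolt [0.5011 0.2607 0.05  ]
yaw -0.11045216351387886 -0.11860772647464951 0.2930121722563664 0.3952078641787873
```

View pics/z1.png

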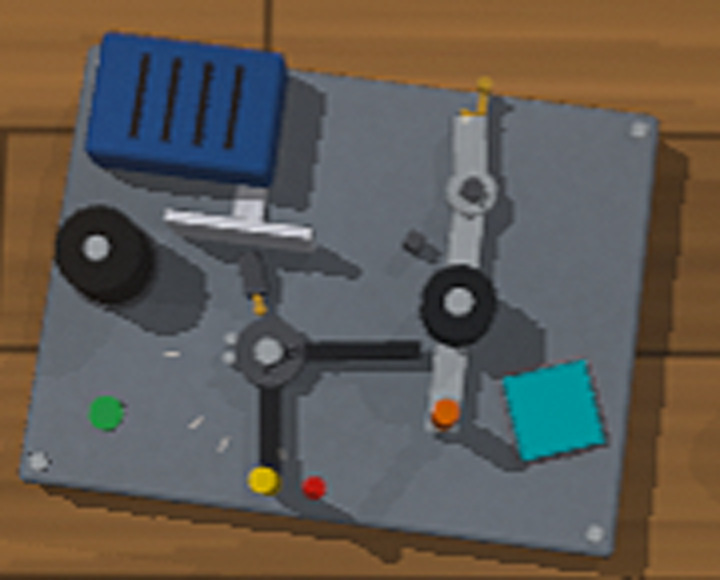

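>>> {"api": "send_rows", "payload": {"steps": [{"translation": [4.3,-2.3,0],"delta_rot": [0,0,-0.145],"jaw": 4.5},{"translation": [8.6,-4.6,0],"delta_rot": [0,0,-0.29],"jaw": 4.5},{"translation": [12.9,-6.9,0],"delta_rot": [0,0,-0.435],"jaw": 4.5},{"translation": [17.2,-9.2,0],"delta_rot": [0,0,-0.58],"jaw": 4.5},{"translation": [21.5,-11.5,0],"delta_rot": [0,0,-0.725],"jaw": 4.5},{"translation": [25.8,-13.8,0],"delta_rot": [0,0,-0.87],"jaw": 4.5},{"translation": [30.1,-16.1,0],"delta_rot": [0,0,-1.015],"jaw": 4.5},{"translation": [34.4,-18.4,0],"delta_rot": [0,0,-1.16],"jaw": 4.5}]}}

```text
time: 1.0
tool_pos: [0.4489, -0.3335, 0.2453]
tool_rot: [0.0, 0.755, 0.656, -0.0]
contact_force: [1.4, -1.2, 0.3]
gripper_width: 0.53
grasp_force: 0.0
```

```bash
cat >> h.py <<'E'
def to(x,y,z,phi):
    from scipy.spatial.transform import Rotation as Ro
    s=state();q=s['tool_rot'];R=Ro.from_quat([q[1],q[2],q[3],q[0]]).as_matrix()
    p0=np.arctan2(R[1,0],R[0,0])
    d=(p0-phi+np.pi)%(2*np.pi)-np.pi
    print("t",round(float(s['time']),2),"pos",s['tool_pos'].round(4),"phi",round(p0,3),"q6",s['joint_pos'][5].round(2),"F",s['contact_force'].round(1),"w",round(s['gripper_width']*8.54,2),"grip",s['grasp_force'])
    print("cm",(R.T@(np.array([x,y,z])-s['tool_pos'])*100).round(2),"rz",round(d,3))
E
python3 -c "
from h import *
to(.491,.0965,.17,3.16)"
```

```text
t 1.0 pos [ 0.4489 -0.3335  0.2453] phi 1.432 q6 -0.63 F [ 1.4 -1.2  0.3] w 4.52 grip 0.0
cm [43.17 -1.79  7.52] rz -1.728
```

>>> {"api": "send_rows", "payload": {"steps": [{"translation": [4.8,-0.2,0],"delta_rot": [0,0,-0.145],"jaw": 4.5},{"translation": [9.6,-0.4,0],"delta_rot": [0,0,-0.29],"jaw": 4.5},{"translation": [14.4,-0.6,0],"delta_rot": [0,0,-0.435],"jaw": 4.5},{"translation": [19.2,-0.8,0],"delta_rot": [0,0,-0.58],"jaw": 4.5},{"translation": [24.0,-1.0,0],"delta_rot": [0,0,-0.725],"jaw": 4.5},{"translation": [28.8,-1.2,0],"delta_rot": [0,0,-0.87],"jaw": 4.5},{"translation": [33.6,-1.4,0],"delta_rot": [0,0,-1.015],"jaw": 4.5},{"translation": [38.4,-1.6,0],"delta_rot": [0,0,-1.16],"jaw": 4.5}]}}

```text
time: 1.8
tool_pos: [0.4871, 0.0491, 0.2454]
tool_rot: [0.0, 0.271, 0.962, 0.0]
contact_force: [1.7, 0.3, 0.7]
gripper_width: 0.521
grasp_force: 0.0
```

```bash
python3 -c "
from h import *
to(.491,.0965,.16,3.16)"
```

```text
t 1.8 pos [0.4871 0.0491 0.2454] phi 2.592 q6 -1.07 F [1.7 0.3 0.7] w 4.45 grip 0.0
cm [2.15 4.24 8.54] rz -0.568
```

>>> {"api": "send_rows", "payload": {"steps": [{"translation": [0.6,1.1,1],"delta_rot": [0,0,-0.14],"jaw": 4.5},{"translation": [1.1,2.1,2.5],"delta_rot": [0,0,-0.28],"jaw": 4.5},{"translation": [1.6,3.2,4.5],"delta_rot": [0,0,-0.42],"jaw": 4.5},{"translation": [2.1,4.2,6.5],"delta_rot": [0,0,-0.56],"jaw": 4.5},{"translation": [2.1,4.2,8],"delta_rot": [0,0,-0.568],"jaw": 4.5},{"translation": [2.1,4.2,8.5],"delta_rot": [0,0,-0.568],"jaw": 4.5},{"translation": [2.1,4.2,8.5],"delta_rot": [0,0,-0.568],"jaw": 4.5},{"translation": [2.1,4.2,8.5],"delta_rot": [0,0,-0.568],"jaw": 4.5}]}}

```text
time: 2.6
tool_pos: [0.4923, 0.0934, 0.1612]
tool_rot: [0.001, -0.005, 1.0, -0.0]
contact_force: [0.7, -0.5, 0.7]
gripper_width: 0.526
grasp_force: 0.0
```

```bash
python3 -c "
from h import *
to(.491,.0965,.103,3.16)
s=grab_frame('side');cv2.imwrite('pics/s2.png',cv2.resize(s['pixels'][90:300,160:420],None,fx=2.8,fy=2.8))"
```

```text
t 2.6 pos [0.4923 0.0934 0.1612] phi -3.131 q6 -1.54 F [ 0.7 -0.5  0.7] w 4.49 grip 0.0
cm [0.14 0.31 5.82] rz -0.008
```

View pics/s2.png

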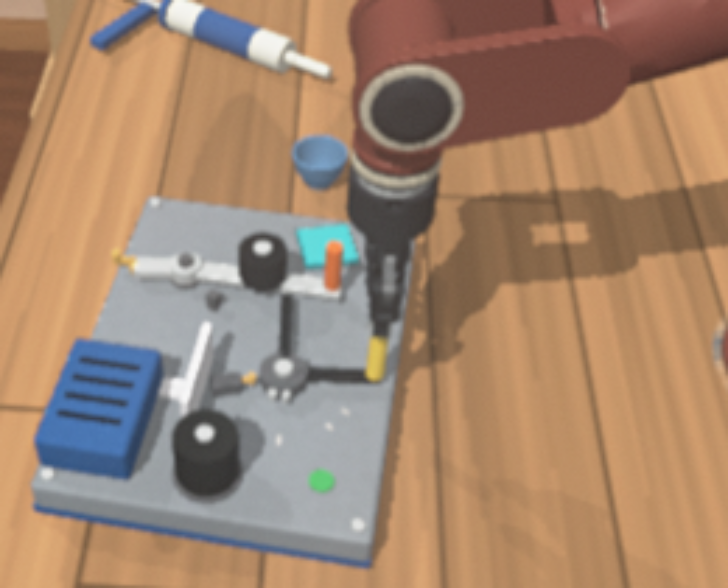

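The gripper is over the yellow post at crop (377,350), with the fingers in line with it. Next I descend and close.

>>> {"api": "send_rows", "payload": {"steps": [{"translation": [0.1,0.3,1.5],"delta_rot": [0,0,0],"jaw": 4.5},{"translation": [0.1,0.3,3],"delta_rot": [0,0,0],"jaw": 4.5},{"translation": [0.1,0.3,4.5],"delta_rot": [0,0,0],"jaw": 4.5},{"translation": [0.1,0.3,5.8],"delta_rot": [0,0,0],"jaw": 4.5},{"translation": [0.1,0.3,5.8],"delta_rot": [0,0,0],"jaw": 4.5},{"translation": [0.1,0.3,5.8],"delta_rot": [0,0,0],"jaw": 1},{"translation": [0.1,0.3,5.8],"delta_rot": [0,0,0],"jaw": 1},{"translation": [0.1,0.3,5.8],"delta_rot": [0,0,0],"jaw": 1}]}}

```text
time: 3.45
tool_pos: [0.4912, 0.0969, 0.103]
tool_rot: [0.001, -0.006, 1.0, 0.0]
contact_force: [-0.1, -0.0, -0.7]
gripper_width: 0.196
grasp_force: 58.4
```

>>> {"api": "send_rows", "payload": {"steps": [{"translation": [0,0,0],"delta_rot": [0,0,0],"jaw": 1},{"translation": [0,0,0],"delta_rot": [0,0,0],"jaw": 1},{"translation": [0,0,0],"delta_rot": [0,0,0],"jaw": 1},{"translation": [0,0,0],"delta_rot": [0,0,0],"jaw": 1},{"translation": [0,0,0],"delta_rot": [0,0,0],"jaw": 1},{"translation": [0,0,0],"delta_rot": [0,0,0],"jaw": 1},{"translation": [0,0,0],"delta_rot": [0,0,0],"jaw": 1},{"translation": [0,0,0],"delta_rot": [0,0,0],"jaw": 1}]}}

```text
time: 4.25
tool_pos: [0.4911, 0.0969, 0.1029]
tool_rot: [0.001, -0.006, 1.0, 0.0]
contact_force: [0.3, 0.7, 5.1]
gripper_width: 0.196
grasp_force: 58.5
```

Run:
```python
from h import *
to(.491,.0965,.103,3.16)
p=state()['tool_pos'][:2]; yaw=-.115
def dr(a): return np.array([-np.cos(yaw-a),-np.sin(yaw-a)])
c1=pt(grab_frame('top'),176.1,217.7,.05)[:2]
g=np.array([.539,.213]);piv=g-.122*dr(1.1)
v=p-piv;print("piv",piv,"r",np.linalg.norm(v),"a0",yaw-np.arctan2(-v[1],-v[0]))
```

```text
t 4.25 pos [0.4911 0.0969 0.1029] phi -3.129 q6 -1.54 F [0.3 0.7 5.1] w 1.67 grip 58.496777415275574
cm [ 0.02 -0.04 -0.01] rz -0.006
piv [0.58149711 0.09864093] r 0.09036634537531411 a0 -0.13397645908239927
```

>>> {"api": "send_rows", "payload": {"steps": [{"translation": [-0.03,0.72,0],"delta_rot": [0,0,0.08],"jaw": 1},{"translation": [-0.12,1.44,0],"delta_rot": [0,0,0.16],"jaw": 1},{"translation": [-0.26,2.15,0],"delta_rot": [0,0,0.24],"jaw": 1},{"translation": [-0.46,2.84,0],"delta_rot": [0,0,0.32],"jaw": 1},{"translation": [-0.71,3.52,0],"delta_rot": [0,0,0.4],"jaw": 1},{"translation": [-1.02,4.17,0],"delta_rot": [0,0,0.48],"jaw": 1},{"translation": [-1.38,4.8,0],"delta_rot": [0,0,0.56],"jaw": 1},{"translation": [-1.79,5.4,0],"delta_rot": [0,0,0.64],"jaw": 1}]}}

```text
time: 5.1
tool_pos: [0.508, 0.1512, 0.1029]
tool_rot: [-0.0, 0.31, 0.951, -0.0]
contact_force: [-2.6, -2.2, 6.0]
gripper_width: 0.195
grasp_force: 59.0
```

```bash
cat >> h.py <<'E'
def lev():
    p=state()['tool_pos'][:2];v=p-np.array([.5815,.0986]);print("r",np.linalg.norm(v),"a",(-.115-np.arctan2(-v[1],-v[0])))
E
python3 - <<'E'
from h import *
to(.5501,.183,.103,-1.216+np.pi);lev()
E
```

```text
t 5.1 pos [0.508  0.1512 0.1029] phi 2.51 q6 -0.79 F [-2.6 -2.2  6. ] w 1.67 grip 59.00002062320709
cm [-1.52  5.05 -0.01] rz 0.585
r 0.09034798401914455 a 0.5060804561850207
```

>>> {"api": "send_rows", "payload": {"steps": [{"translation": [-0.05,0.9,0],"delta_rot": [0,0,0.1],"jaw": 1},{"translation": [-0.18,1.8,0],"delta_rot": [0,0,0.2],"jaw": 1},{"translation": [-0.4,2.67,0],"delta_rot": [0,0,0.3],"jaw": 1},{"translation": [-0.71,3.52,0],"delta_rot": [0,0,0.4],"jaw": 1},{"translation": [-1.02,4.17,0],"delta_rot": [0,0,0.48],"jaw": 1},{"translation": [-1.29,4.65,0],"delta_rot": [0,0,0.54],"jaw": 1},{"translation": [-1.53,5.03,0],"delta_rot": [0,0,0.59],"jaw": 1},{"translation": [-1.53,5.03,0],"delta_rot": [0,0,0.59],"jaw": 1}]}}

```text
time: 5.9
tool_pos: [0.5496, 0.1825, 0.1027]
tool_rot: [-0.001, 0.573, 0.82, -0.001]
contact_force: [-4.0, -2.1, 8.5]
gripper_width: 0.195
grasp_force: 59.5
```

Run:
```python
from h import *
to(.5501,.183,.103,-1.216+np.pi);lev()
```

```text
t 5.9 pos [0.5496 0.1825 0.1027] phi 1.922 q6 -0.16 F [-4.  -2.1  8.5] w 1.66 grip 59.51968431472778
cm [ 0.03  0.07 -0.03] rz -0.004
r 0.08974894605856037 a 1.0921859154246445
```

>>> {"api": "send_rows", "payload": {"steps": [{"translation": [0,0,0],"delta_rot": [0,0,0],"jaw": 4.5},{"translation": [0,0,0],"delta_rot": [0,0,0],"jaw": 4.5},{"translation": [0,0,0],"delta_rot": [0,0,0],"jaw": 4.5},{"translation": [0,0,0],"delta_rot": [0,0,0],"jaw": 4.5},{"translation": [0,0,-2],"delta_rot": [0,0,0],"jaw": 4.5},{"translation": [0,0,-5],"delta_rot": [0,0,0],"jaw": 4.5},{"translation": [0,0,-8],"delta_rot": [0,0,0],"jaw": 4.5},{"translation": [0,0,-10],"delta_rot": [0,0,0],"jaw": 4.5}]}}

```text
time: 6.7
tool_pos: [0.5505, 0.183, 0.2047]
tool_rot: [0.001, 0.572, 0.82, 0.001]
contact_force: [-0.1, 0.6, 0.2]
gripper_width: 0.527
grasp_force: 0.0
```

Run:
```python
from h import *
to(.535,-.0215,.16,3.03)
s=grab_frame('side');cv2.imwrite('pics/s3.png',cv2.resize(s['pixels'][90:300,160:420],None,fx=2.8,fy=2.8))
b=blobs(s,(22,130,100),(33,255,255));print(b)
for st,c in b: print(pt(s,c[0],c[1],.1),pt(s,c[0],st[1]+.5,.128))
f=grab_frame('top');b=blobs(f,(22,130,100),(33,255,255));print(b)
```

```text
t 6.7 pos [0.5505 0.183  0.2047] phi 1.924 q6 -0.16 F [-0.1  0.6  0.2] w 4.5 grip 0.0
cm [-18.65  -8.54   4.45] rz -1.106
[([268, 232, 7, 18, 104], [270.7, 240.3])]
[0.55145435 0.18297335 0.1       ] [0.5524395 0.1800715 0.128    ]
[]
```

View pics/s3.png

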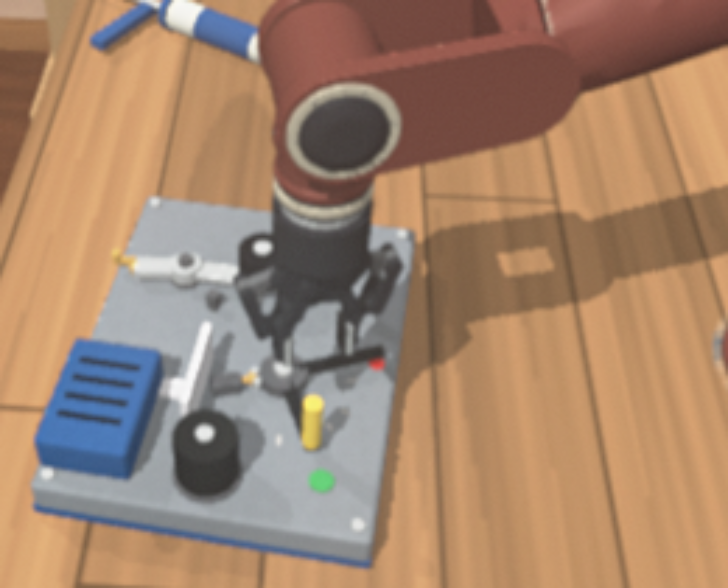

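The yellow post at crop (312,420) now stands between the pivot and the green dot at (321,481). It measures about 1.10 rad, so the lever is in its notch. On to the orange post.

>>> {"api": "send_rows", "payload": {"steps": [{"translation": [-2.4,-1.1,0],"delta_rot": [0,0,-0.14],"jaw": 4.5},{"translation": [-4.8,-2.2,0],"delta_rot": [0,0,-0.28],"jaw": 4.5},{"translation": [-7.2,-3.3,0],"delta_rot": [0,0,-0.42],"jaw": 4.5},{"translation": [-9.6,-4.4,0],"delta_rot": [0,0,-0.56],"jaw": 4.5},{"translation": [-12.0,-5.5,0],"delta_rot": [0,0,-0.7],"jaw": 4.5},{"translation": [-14.4,-6.6,0],"delta_rot": [0,0,-0.84],"jaw": 4.5},{"translation": [-16.8,-7.7,0],"delta_rot": [0,0,-0.98],"jaw": 4.5},{"translation": [-18.65,-8.54,2],"delta_rot": [0,0,-1.106],"jaw": 4.5}]}}

```text
time: 7.6
tool_pos: [0.5351, -0.0232, 0.1833]
tool_rot: [0.002, 0.053, 0.999, -0.0]
contact_force: [0.9, 0.4, -0.3]
gripper_width: 0.525
grasp_force: 0.0
```

>>> {"api": "send_rows", "payload": {"steps": [{"translation": [0,0,1],"delta_rot": [0,0,0],"jaw": 4.5},{"translation": [0,0,2],"delta_rot": [0,0,0],"jaw": 4.5},{"translation": [0,0,2.4],"delta_rot": [0,0,0],"jaw": 4.5},{"translation": [0,0,2.4],"delta_rot": [0,0,0],"jaw": 4.5},{"translation": [0,0,2.4],"delta_rot": [0,0,0],"jaw": 4.5},{"translation": [0,0,2.4],"delta_rot": [0,0,0],"jaw": 4.5},{"translation": [0,0,2.4],"delta_rot": [0,0,0],"jaw": 4.5},{"translation": [0,0,2.4],"delta_rot": [0,0,0],"jaw": 4.5}]}}

```text
time: 8.4
tool_pos: [0.5345, -0.0216, 0.1588]
tool_rot: [0.0, 0.056, 0.998, -0.0]
contact_force: [-0.7, 0.4, 0.3]
gripper_width: 0.525
grasp_force: 0.0
```

Run:
```python
from h import *
to(.535,-.0215,.103,3.027)
s=grab_frame('side');cv2.imwrite('pics/s4.png',cv2.resize(s['pixels'][90:300,160:420],None,fx=2.8,fy=2.8))
for st,c in blobs(s,(5,150,100),(18,255,255)): print(st,c,pt(s,c[0],st[1]+.5,.128))
```

```text
t 8.4 pos [ 0.5345 -0.0216  0.1588] phi 3.03 q6 -1.64 F [-0.7  0.4  0.3] w 4.48 grip 0.0
cm [-0.04  0.02  5.58] rz 0.003
[277, 180, 4, 13, 46] [278.5, 186.2] [ 0.53759763 -0.00970258  0.128     ]
[247, 330, 27, 21, 236] [258.0, 342.6] [0.56832759 0.43824276 0.128     ]
```

View pics/s4.png

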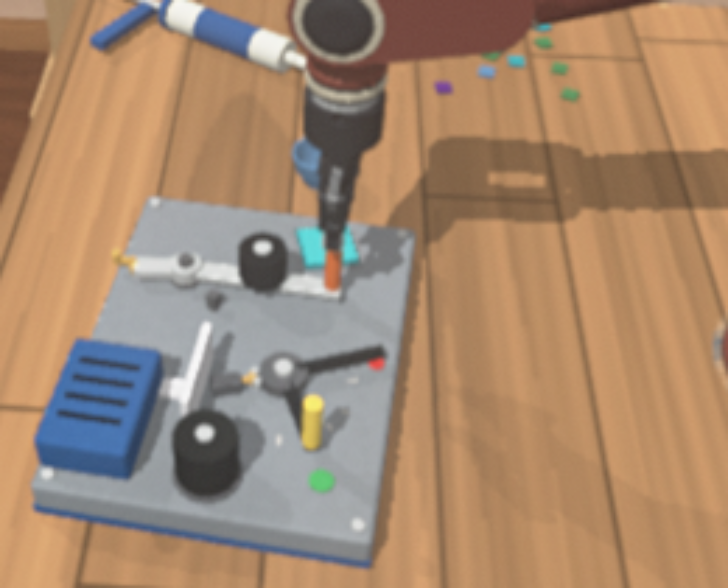

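The fingers are over the orange post at crop (333,268), and the lever is still in its notch at (312,420). I lower and close.

>>> {"api": "send_rows", "payload": {"steps": [{"translation": [0,0,1.5],"delta_rot": [0,0,0],"jaw": 4.5},{"translation": [0,0,3],"delta_rot": [0,0,0],"jaw": 4.5},{"translation": [0,0,4.5],"delta_rot": [0,0,0],"jaw": 4.5},{"translation": [0,0,5.5],"delta_rot": [0,0,0],"jaw": 4.5},{"translation": [0,0,5.5],"delta_rot": [0,0,0],"jaw": 4.5},{"translation": [0,0,5.5],"delta_rot": [0,0,0],"jaw": 1},{"translation": [0,0,5.5],"delta_rot": [0,0,0],"jaw": 1},{"translation": [0,0,5.5],"delta_rot": [0,0,0],"jaw": 1}]}}

```text
time: 9.25
tool_pos: [0.5348, -0.0214, 0.1041]
tool_rot: [0.001, 0.056, 0.998, 0.0]
contact_force: [1.0, 2.7, -0.8]
gripper_width: 0.193
grasp_force: 58.4
```

```bash
cat >> h.py <<'E'
def ten():
    p=state()['tool_pos'][:2];v=p-np.array([.694,-.040]);print("r",np.linalg.norm(v),"a",(-.115-np.arctan2(-v[1],-v[0])))
E
python3 -c "
from h import *
to(.5564,.0416,.103,2.607);ten()"
```

```text
t 9.25 pos [ 0.5348 -0.0214  0.1041] phi 3.03 q6 -1.64 F [ 1.   2.7 -0.8] w 1.65 grip 58.42054724693298
cm [-1.45  6.5   0.12] rz 0.423
r 0.16030542148369484 a 0.0013224428254319104
```

>>> {"api": "send_rows", "payload": {"steps": [{"translation": [-0.02,0.8,0],"delta_rot": [0,0,0.05],"jaw": 1},{"translation": [-0.08,1.6,0],"delta_rot": [0,0,0.1],"jaw": 1},{"translation": [-0.18,2.39,0],"delta_rot": [0,0,0.15],"jaw": 1},{"translation": [-0.32,3.18,0],"delta_rot": [0,0,0.2],"jaw": 1},{"translation": [-0.5,3.96,0],"delta_rot": [0,0,0.25],"jaw": 1},{"translation": [-0.72,4.73,0],"delta_rot": [0,0,0.3],"jaw": 1},{"translation": [-0.97,5.49,0],"delta_rot": [0,0,0.35],"jaw": 1},{"translation": [-1.15,5.94,0],"delta_rot": [0,0,0.38],"jaw": 1}]}}

```text
time: 10.05
tool_pos: [0.5523, 0.0344, 0.1041]
tool_rot: [0.0, 0.244, 0.97, -0.002]
contact_force: [-3.2, -7.9, 1.7]
gripper_width: 0.196
grasp_force: 59.0
```

```bash
python3 -c "
from h import *
to(.5564,.0416,.103,2.607);ten()"
```

```text
t 10.05 pos [0.5523 0.0344 0.1041] phi 2.649 q6 -1.15 F [-3.2 -7.9  1.7] w 1.68 grip 59.00348424911499
cm [-0.02  0.83  0.1 ] rz 0.042
r 0.16005032823624918 a 0.36868165051895235
```

>>> {"api": "send_rows", "payload": {"steps": [{"translation": [0,0.15,0],"delta_rot": [0,0,0.01],"jaw": 1},{"translation": [0,0.3,0],"delta_rot": [0,0,0.02],"jaw": 1},{"translation": [-0.01,0.45,0],"delta_rot": [0,0,0.03],"jaw": 1},{"translation": [-0.01,0.6,0],"delta_rot": [0,0,0.035],"jaw": 1},{"translation": [-0.01,0.7,0],"delta_rot": [0,0,0.04],"jaw": 1},{"translation": [-0.01,0.7,0],"delta_rot": [0,0,0.04],"jaw": 1},{"translation": [-0.01,0.7,0],"delta_rot": [0,0,0.04],"jaw": 1},{"translation": [-0.01,0.7,0],"delta_rot": [0,0,0.04],"jaw": 1}]}}

```text
time: 10.85
tool_pos: [0.5554, 0.04, 0.1041]
tool_rot: [0.0, 0.262, 0.965, -0.003]
contact_force: [-3.7, -7.3, 2.3]
gripper_width: 0.195
grasp_force: 59.1
```

```bash
python3 -c "
from h import *
to(.5564,.0416,.103,2.607);ten()
s=grab_frame('side');cv2.imwrite('pics/s5.png',cv2.resize(s['pixels'][90:300,160:420],None,fx=2.8,fy=2.8))"
```

```text
t 10.85 pos [0.5554 0.04   0.1041] phi 2.611 q6 -1.1 F [-3.7 -7.3  2.3] w 1.66 grip 59.052250385284424
cm [-0.    0.19  0.11] rz 0.004
r 0.16002028574559987 a 0.4082329779980278
```

View pics/s5.png

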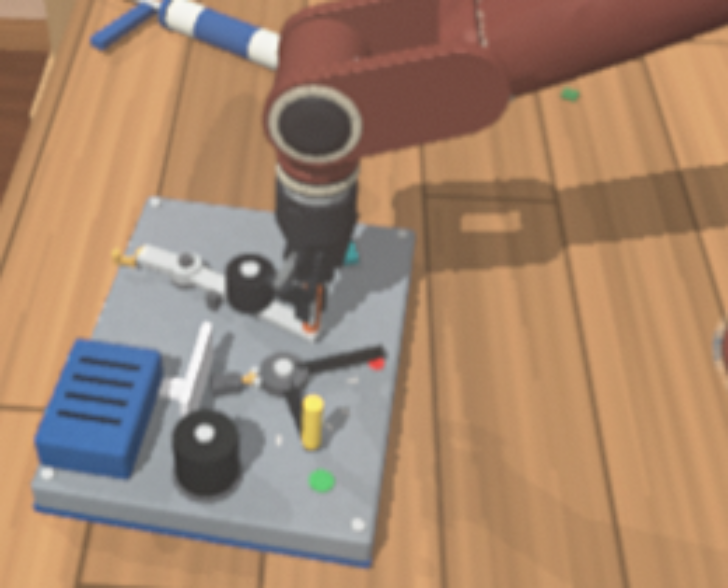

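The orange post is held at about 0.41 rad, and the lever has not moved (312,420). I nudge a little further to meet the stop.

>>> {"api": "send_rows", "payload": {"steps": [{"translation": [0,0.1,0],"delta_rot": [0,0,0.005],"jaw": 1},{"translation": [0,0.2,0],"delta_rot": [0,0,0.01],"jaw": 1},{"translation": [0,0.3,0],"delta_rot": [0,0,0.01],"jaw": 1},{"translation": [0,0.3,0],"delta_rot": [0,0,0.01],"jaw": 1},{"translation": [0,0.3,0],"delta_rot": [0,0,0.01],"jaw": 1},{"translation": [0,0.3,0],"delta_rot": [0,0,0.01],"jaw": 1},{"translation": [0,0.3,0],"delta_rot": [0,0,0.01],"jaw": 1},{"translation": [0,0.3,0],"delta_rot": [0,0,0.01],"jaw": 1}]}}

```text
time: 11.7
tool_pos: [0.5566, 0.0419, 0.1041]
tool_rot: [-0.0, 0.267, 0.964, -0.003]
contact_force: [-6.3, -10.2, 4.4]
gripper_width: 0.196
grasp_force: 59.3
```

```bash
python3 -c "
from h import *
to(.5564,.0416,.103,2.607);ten()
s=grab_frame('side');print(blobs(s,(22,130,100),(33,255,255)))"
```

```text
t 11.7 pos [0.5566 0.0419 0.1041] phi 2.6 q6 -1.08 F [ -6.3 -10.2   4.4] w 1.67 grip 59.323570132255554
cm [-0.   -0.04  0.11] rz -0.007
r 0.15998685396824633 a 0.42251210775062675
[([268, 232, 7, 18, 105], [270.6, 240.3])]
```

```bash
python3 -c "
from plant import *
print(job_done())"
```

```text
the job is handed in; nothing more can be done
None
```

I swung the lever into its release notch at the green mark, at about 1.10 rad. The gripper is holding the orange post at its end stop (about 0.42 rad, 12 N). I planned the moves to stay clear of the jar, bowl and tile but did not re-measure them afterwards. The job is handed in, at 11.7 s on the robot's clock, and no verdict came back.

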